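# Purge a pump channel through the splash guard

### The job

Purge one channel of the pump: with the fingertips, reach down through the window of the orange guard, press the blue lever all the way down, keep it there for at least two seconds, then let it spring back up and withdraw. Do not touch the orange guard or its posts, do not press the grey lever, and leave the jar, the vial rack and the bottle where they stand, neither lifted nor shifted.

Things in the scene. Friction and masses are not known exactly. Their poses are not given: they have to be found in the camera images.
- pump: off-white pump module, fixed, a box 400 (its x, depth) x 345 (its y, width) x 140 mm high, standing on the bench; origin at the centre of its underside; z up; its dark front faces its -x. It stands turned by up to 0.35 rad and everything mounted on it turns with it.
- guard: fixed orange guard on top of the pump, axes parallel to the pump's: a level frame 120 (x) x 200 (y) mm, 5 mm thick, on four round steel posts 10 mm thick at its corners; origin at the foot, on the pump's top face, under the centre of the frame; the frame's underside is 85 mm and its top 90 mm above the origin. It has two windows side by side, each 90 (x) x 80 (y) mm, parted by a bar 10 mm wide; the outer rim is 15 mm wide. Not to be touched.
- left_window (a point): centre of the guard's window on its +y side (opening 90 mm along the guard's x, 80 mm along its y), at the frame's top face; axes as the guard's
- right_window (a point): the same for the window on the guard's -y side
- valve_blue: steel valve block on the pump's top face that carries the blue lever, 50 mm wide (y), 52 mm high, axes parallel to the pump's; origin on the pump's top face under the lever's pivot, which is 40 mm above it and runs along y. It and the grey one may stand under either window.
- blue_pad (a point): centre of the top face of the blue pad to press, 30 (along the lever) x 26 (along the pivot) mm, at the end of the blue lever, 55 mm from the pivot on its -x side; the pad leans up by 0.2 rad at rest and down by 0.15 rad when pressed. At rest its top is about 33 mm below the guard's top face, within 20 mm of the middle of the window above it; fully pressed it is about 19 mm lower.
- blue_lever (a joint): angle of the blue lever, rad: 0 at rest (up), 0.35 against its stop (fully down). It is sprung: about 3 N on the pad starts it, about 6 N holds it fully down, and it springs back up when let go
- valve_grey: the other valve block, the same in build, with the grey lever
- grey_pad (a point): the same point on the pad of the grey lever, which must not be pressed
- grey_lever (a joint): angle of the grey lever, rad: 0 at rest, 0.35 fully down; as the blue one
- jar_mid (a point): centre of a loose closed jar, red with a white lid, 60 mm in diameter, 75 mm high, standing on the pump behind the guard
- vial_rack_mid (a point): centre of the block of a loose blue vial rack, 56 x 80 x 35 mm with vials up to 50 mm, standing on the pump behind the guard (the point is 17.5 mm above its underside)
- bottle_mid (a point): centre of a loose amber bottle with a blue cap, 70 mm in diameter, 145 mm high, standing on the bench to the left (+y) of the pump
Not all that is in view belongs to the job. What is shaped like the part that bears bottle_mid but green is not meant.

How it is judged (in metres and radians):
On the way:
1. the fingers press the blue lever fully down and keep it there for two seconds (value of joint blue_lever above 0.31 rad and contact force between valve_blue and the fingers above 0.5 N), for 2 s.
At the end, for the whole second after the job is handed in: after the two-second press (beyond 0.31 of 0.35 rad, by the fingers) the blue lever is back up (under 0.04 rad), the grey lever is up (under 0.04 rad), and jar, rack and bottle stand upright within 15 mm of where they began (value of joint each of blue_lever, grey_lever below 0.04 rad and distance of each of jar_mid, vial_rack_mid, bottle_mid from where it was at the start of the episode below 0.015 m and angle between each of jar_mid, vial_rack_mid, bottle_mid's own z axis and vertical below 0.15 rad); the robot touches nothing.
It fails at once if the robot touches the orange guard or its posts (more than 0.5 N) (contact force between guard and the fingers above 0.5 N or contact force between guard and the arm above 0.5 N).
It fails at once if the grey lever is pressed (more than 0.08 rad) (value of joint grey_lever above 0.08 rad).
It fails at once if the jar, the vial rack or the bottle is lifted or shifted by more than 15 mm (distance of any of jar_mid, vial_rack_mid, bottle_mid from where it was at the start of the episode above 0.015 m).
It also fails if it takes over 48 s, if anything falls off the work surface, if the arm or the gripper's body presses on something with over 40 N, if the wrist force passes 120 N, or if a joint passes its speed limit or range.

### The arm

A 6-joint arm with a two-finger parallel gripper is mounted at the origin on the work surface. World frame = base frame: x ahead of the robot, y to its left, z up, the work surface at z = 0. Lengths are in mm, angles in rad, forces in N, time in s.
With the tool pointing down it reaches from about 275 to 825 mm from the base axis. Payload 5.2 kg.
Tool frame: the origin (TCP) lies at the very end of the fingers, on their centre line; the grasp point (between the pads) lies 19 mm behind it; z points along the fingers, y is the direction in which the jaws open and shut (so a half turn about z gives the same grasp; the last joint's range is limited). The gripper opens to 93 mm and grips with 3 to 60 N. Pads are 15 mm wide; open, the fingers measure 128 mm over their backs; the gripper's body (75 mm by 188 mm) begins 65 mm behind the grasp point.
Start: joints at [0.982, 0.259, 1.535, -0, 1.348, -0.203], TCP at [206.944, 509.587, 218.653] pointing down, gripper open.
Joint ranges: [-3.14, 3.14], [-0.91, 2.08], [0.19, 2.58], [-1.22, 4.36], [0.22, 2.71], [-3.12, 3.12]. Speed limits (rad/s): [2.57, 2.57, 3.14, 3.14, 3.14, 3.14].

### API

Orientations are given as [roll, pitch, yaw] about the fixed x, y, z axes, in that order (R = Rz(yaw) Ry(pitch) Rx(roll)).
In Python, from bench import robot gives the robot as it stands. The module is installed in compiled form; this text tells all that it offers. Calls block until the motion is done:
- robot.move_ptp(position, orientation): joint-space move of the TCP to a pose.
- robot.move_linear(position, ori=None, speed=150, f_stop=None): straight line of the TCP; ori=None keeps the orientation; speed is the mean speed in mm/s. With f_stop (N) it stops when the force on the tool has changed by that much, and returns True; else False.
- robot.move_j(angles): joint-space move.
- robot.move_gripper(opening): opening from 0.0 (shut) to 1.0 (fully open); the grip force is fixed at half the most; returns when the fingers have stopped.
- robot.sleep(seconds).
- robot.inverse_kinematics(position, orientation): joint angles nearest the present ones, or None.
- robot.get_image(name): name is "scene" or "top"; returns a dict with "img" (400x640x3 uint8, blue, green, red), "fovy" (degrees; the focal length in pixels is half the picture's height over the tangent of half this angle, whatever the lens; pixels are square), "cx", "cy" (the principal point, pixels), "eye" and "orientation" of the camera in the world. Camera axes: x right, y down, z forward; pixel columns grow to the right and rows downward; lengths in mm; the calibration is good to about 2 mm. A picture is of the moment at which its call begins. There is no depth.
A pose or a line that the arm cannot do raises robot.MotionError and nothing moves.
- robot.hand_in(): hands the job in, once; it reports no verdict.
Readings, each from a call of its own:
- robot.current_t(): time.
- robot.current_qpos(): joint angles.
- robot.current_joint_vel(): joint speeds.
- robot.current_joint_efforts(): joint torques, N m.
- robot.current_tcp_pos(): TCP position.
- robot.current_eef_rot(): TCP orientation.
- robot.current_contact_force(): force on the tool from outside, world axes, zero at the start.
- robot.current_ft_torque(): the same for the moment, N m.
- robot.current_gripper_width(): opening from 0.0 (shut) to 1.0 (fully open).
Only numpy, scipy, OpenCV 4.12 (cv2) and the standard library are available. Lean on these libraries where they do the work, as an engineer would, in place of code of your own. Each camera call takes 0.05 s, during which the arm holds its last target.

## Working session

There is one attempt and no reset: what is moved stays moved. The work goes in short steps, each a Python script; the robot and the scene stay as the last script left them, time stands still between calls to the robot, and variables do not carry over. Pictures are saved under pics/ and viewed, and the job is handed in when it is done.

```bash
mkdir -p pics; python3 - <<'E'
from bench import robot
import cv2,json
for n in("scene","top"):
    d=robot.get_image(n); cv2.imwrite(f"pics/{n}0.png",d["img"])
    print(n,{k:v for k,v in d.items() if k!="img"})
print(robot.current_t(),robot.current_tcp_pos(),robot.current_eef_rot(),robot.current_gripper_width())
E
```

```text
scene {'fovy': 44.53731028248103, 'cx': 327.0543856335352, 'cy': 194.67197445375533, 'eye': array([1025.78103266,  616.19582766, 1129.11466431]), 'orientation': array([-2.54691771, -0.00442316,  2.36467924])}
top {'fovy': 47.73582016770016, 'cx': 315.6839461164126, 'cy': 194.27017752499538, 'eye': array([ 346.31925388,  146.3047452 , 1166.78815849]), 'orientation': array([-2.90277729, -0.00747567, -1.52053611])}
0.1 [206.66443866 509.17693096 217.91049771] [-3.13999744e+00 -3.09479663e-04  2.75583388e+00] 0.9983489556272765
```

View pics/scene0.png

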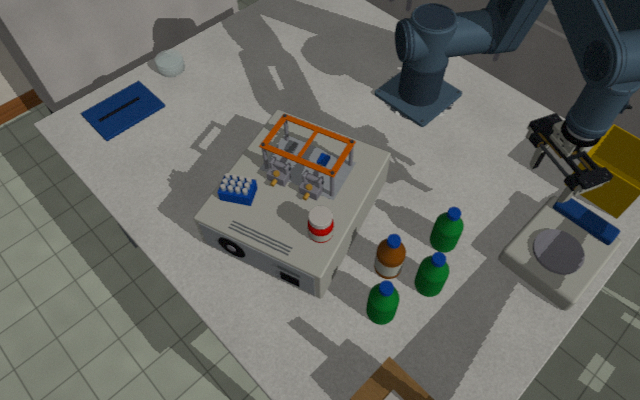

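View pics/top0.png

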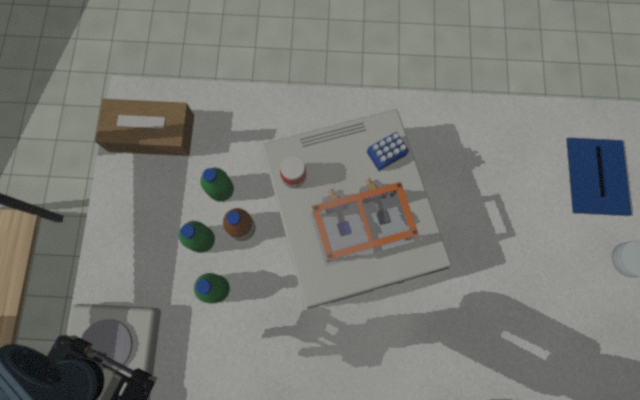

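The top view shows the pump centred near (355,205), with the orange guard from about (313,190) to (417,255). The blue pad is near (344,229) under the left (+y) window and the grey pad near (383,217). The amber bottle at (237,222) is the one meant; the three green ones at (215,184), (197,236) and (211,288) are not. I'll enlarge to measure.

```bash
python3 - <<'E'
import cv2
a=cv2.imread("pics/top0.png")[170:270,300:430]; cv2.imwrite("pics/top_c.png",cv2.resize(a,None,fx=6,fy=6,interpolation=cv2.INTER_CUBIC))
a=cv2.imread("pics/scene0.png")[105:205,250:370]; cv2.imwrite("pics/scene_c.png",cv2.resize(a,None,fx=6,fy=6,interpolation=cv2.INTER_CUBIC))
E
```

```text
(no output)
```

View pics/top_c.png

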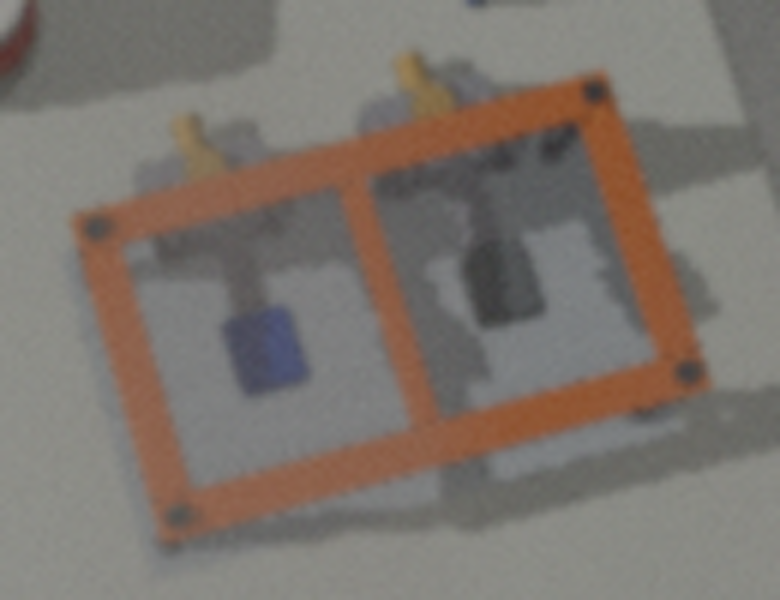

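View pics/scene_c.png

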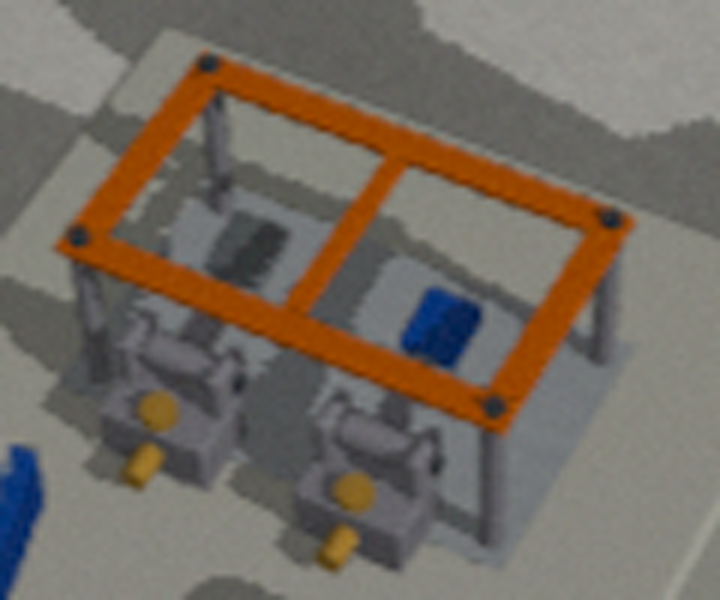

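The crops confirm it: the blue pad is at crop (265,350) in the top view and (441,327) in the scene view, under the +y window. The grey pad is under the other window. I'm now fitting the guard and triangulating the pads.

```bash
cat > h.py <<'E'
import numpy as np
from scipy.spatial.transform import Rotation as R
from scipy.optimize import least_squares
CAM={"scene":(44.53731028248103,327.0543856335352,194.67197445375533,[1025.78103266,616.19582766,1129.11466431],[-2.54691771,-0.00442316,2.36467924]),
"top":(47.73582016770016,315.6839461164126,194.27017752499538,[346.31925388,146.3047452,1166.78815849],[-2.90277729,-0.00747567,-1.52053611])}
OFF={"scene":(250,105),"top":(300,170)}
def px(c,p): return (np.array(p,float)+.5)/6-.5+OFF[c]
def proj(c,P):
    f,cx,cy,e,o=CAM[c]; F=200/np.tan(np.radians(f/2))
    q=(np.atleast_2d(P)-e)@R.from_euler("xyz",o).as_matrix()
    return q[:,:2]/q[:,2:]*F+[cx,cy]
def onz(c,u,z):
    f,cx,cy,e,o=CAM[c]; F=200/np.tan(np.radians(f/2))
    d=R.from_euler("xyz",o).as_matrix()@[(u[0]-cx)/F,(u[1]-cy)/F,1]
    e=np.array(e); return e+d*(z-e[2])/d[2]
def tri(ut,us):
    return least_squares(lambda X:np.r_[proj("top",X)[0]-ut,proj("scene",X)[0]-us],[400,0,200])
E
cat > m.py <<'E'
from h import *
np.set_printoptions(precision=2,suppress=True)
L=np.array([[60,100],[60,-100],[-60,-100],[-60,100]],float)
# outer corners of top face, and post caps, top
T=[(75,218),(605,72),(710,385),(163,545)]
Tc=[(97,228),(594,91),(688,371),(179,515)]
Sc=[(495,405),(78,236),(208,63),(612,218)]
S=[(500,425),(62,240),(202,54),(633,218)]
for n,c,p in(("outer",'top',T),("caps",'top',Tc),("caps",'scene',Sc),("outer",'scene',S)):
    W=np.array([onz(c,px(c,q),230)[:2] for q in p])
    v=W[0]-W[1]+W[3]-W[2]; yaw=np.arctan2(-v[0],v[1])
    print(c,n,W.mean(0),"yaw",yaw,"w",[np.linalg.norm(W[i]-W[i-1]) for i in range(4)])
for n,t,s in(("blue",(265,350),(441,327)),("grey",(504,284),(248,248))):
    r=tri(px('top',t),px('scene',s)); print(n,r.x,r.fun, onz('top',px('top',t),197),onz('scene',px('scene',s),197))
for i in range(4):
    r=tri(px('top',T[i]),px('scene',S[i])); print(r.x,r.fun)
E
python3 m.py
```

```text
top outer [524.24  45.28] yaw 0.3299301254764996 w [np.float64(118.74988270964454), np.float64(197.37360248563212), np.float64(117.3879060572844), np.float64(199.0230676903694)]
top caps [525.39  44.92] yaw 0.3257206967159004 w [np.float64(104.79246536765996), np.float64(184.85935058001317), np.float64(105.00353153730127), np.float64(185.05350720972402)]
scene caps [524.67  44.28] yaw 0.3274891058228675 w [np.float64(104.77151198692579), np.float64(185.31533048024252), np.float64(104.83846545705127), np.float64(185.61398032884765)]
scene outer [525.57  45.66] yaw 0.32121117282279843 w [np.float64(116.23208587068724), np.float64(195.8548519163506), np.float64(112.79606963163752), np.float64(197.85339768112138)]
blue [511.67  85.8  191.66] [ 0.09 -0.06  0.12  0.03] [510.62  86.33 197.  ] [514.74  88.56 197.  ]
grey [540.23  -0.28 191.79] [-0.11  0.07 -0.14 -0.04] [539.38   0.26 197.  ] [542.77   3.49 197.  ]
[549.11 156.8  229.12] [ 0.16 -0.1   0.2   0.04]
[611.12 -29.02 231.72] [-0.23  0.16 -0.3  -0.1 ]
[501.33 -68.   226.9 ] [ 0.08 -0.06  0.12  0.04]
[436.35 120.23 226.5 ] [ 0.32 -0.2   0.43  0.09]
```

The two cameras agree within about 1.5 mm: guard centre (525, 45), yaw 0.327, frame size as given. The left window centre comes out at (510.6, 87.3) and the blue pad at (511.5, 86.5, ~195), against about 197 expected. With closed fingers (about 35 x 15 mm) and the jaw axis along the guard's y, there is at least 20 mm of clearance, and the gripper body stays about 30 mm above the guard.

```bash
python3 - <<'E'
from bench import robot
import numpy as np,cv2
p=robot.current_tcp_pos(); 
robot.move_linear([p[0],p[1],380])
robot.move_gripper(0.0)
for y in(0.327,0.327-np.pi):
    print(y,robot.inverse_kinematics([511,87,300],[np.pi,0,y]))
ys=[y for y in(0.327-np.pi,0.327) if robot.inverse_kinematics([511,87,300],[np.pi,0,y]) is not None]
q=robot.current_qpos()
y=min(ys,key=lambda y:np.abs(np.array(robot.inverse_kinematics([511,87,300],[np.pi,0,y]))-q).max())
robot.move_ptp([511,87,380],[np.pi,0,y])
robot.move_linear([511,87,265],speed=100)
print(y,robot.current_t(),robot.current_tcp_pos(),robot.current_eef_rot(),robot.current_contact_force(),robot.current_gripper_width())
for n in("scene","top"):
    d=robot.get_image(n)["img"]; cv2.imwrite(f"pics/{n}1.png",d)
    a=d[60:200,230:390] if n=="scene" else d[140:280,290:450]
    cv2.imwrite(f"pics/{n}1c.png",cv2.resize(a,None,fx=4,fy=4,interpolation=cv2.INTER_CUBIC))
E
```

```text
0.327 [-4.67786460e-02  1.58289828e-01  1.46523286e+00 -4.44089210e-16
  1.51806997e+00  1.19701768e+00]
-2.814592653589793 [-0.04677865  0.15828983  1.46523286  0.          1.51806997 -1.94457497]
0.327 5.9583 [511.41190795  87.00693835 265.6917014 ] [ 3.14111676e+00 -1.25461994e-03  3.27055682e-01] [0.60712894 0.85863302 0.40860022] 0.0025030548028623966
```

View pics/scene1c.png

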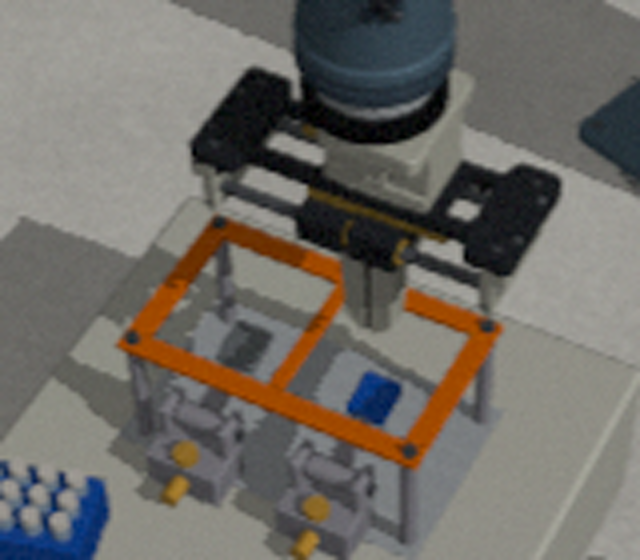

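View pics/top1c.png

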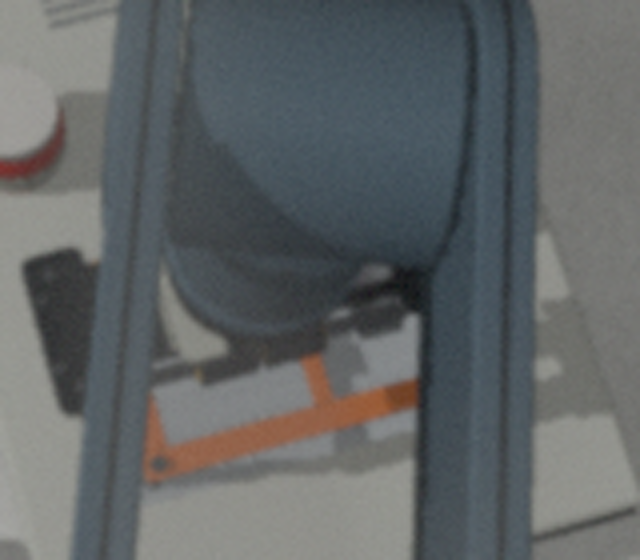

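The scene crop shows the closed fingers above the left window, with the tip at crop (372,325). Stubs hang from the gripper ends, one at (488,305). I'll check the tip and the height of that stub numerically before descending.

```bash
python3 - <<'E'
from h import *
def cr(P): return (proj("scene",P)[0]-[230,60])*4
print("tip",cr([511.4,87,265.7]))
g=np.array([-np.sin(.327),np.cos(.327),0])
for s in(80,90,-80,-90):
  for z in(300,325,350): print(s,z,cr(np.array([511.4,87,z])+g*s).round())
E
python3 - <<'E'
import cv2
a=cv2.imread("pics/scene1.png")[90:170,270:370]; cv2.imwrite("pics/s1d.png",cv2.resize(a,None,fx=7.5,fy=7.5,interpolation=cv2.INTER_CUBIC))
E
```

```text
tip [374.31194643 317.82908239]
80 300 [503. 327.]
80 325 [506. 298.]
80 350 [508. 266.]
90 300 [520. 334.]
90 325 [522. 304.]
90 350 [525. 273.]
-80 300 [250. 230.]
-80 325 [247. 200.]
-80 350 [245. 168.]
-90 300 [235. 224.]
-90 325 [232. 194.]
-90 350 [229. 162.]
```

View pics/s1d.png

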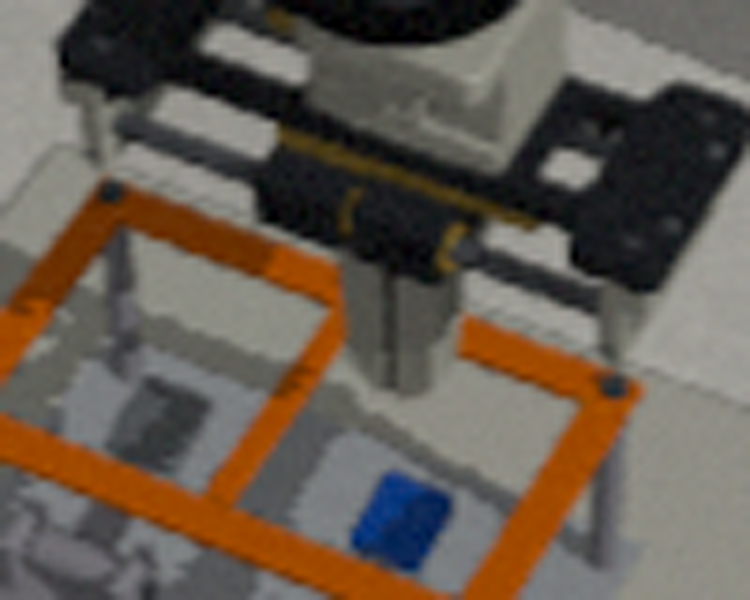

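The tip matches its prediction, and the stub bottoms lie about 72–79 mm above the tip, so at the lowest tip height they stay at least 15 mm above the guard. I'm descending and pressing with a force stop.

```bash
python3 - <<'E'
from bench import robot
import numpy as np,cv2
np.set_printoptions(precision=2,suppress=True)
def st(m): print(m,round(robot.current_t(),2),robot.current_tcp_pos(),robot.current_contact_force())
print(robot.move_linear([511.5,86.8,208],speed=60,f_stop=6)); st("above")
hit=robot.move_linear([511.5,86.8,190],speed=25,f_stop=14); st(f"190 {hit}")
if not hit:
    hit=robot.move_linear([511.5,86.8,172],speed=15,f_stop=14); st(f"172 {hit}")
d=robot.get_image("scene")["img"]; cv2.imwrite("pics/s2.png",d)
cv2.imwrite("pics/s2c.png",cv2.resize(d[90:170,270:370],None,fx=7.5,fy=7.5,interpolation=cv2.INTER_CUBIC))
E
```

```text
False
above 7.16 [511.83  86.8  208.44] [ 0.67  0.58 -0.18]
190 False 8.03 [511.44  86.8  190.13] [-2.11 -1.43  3.96]
172 True 8.82 [511.15  86.64 179.16] [-2.03  0.16  7.42]
```

View pics/s2c.png

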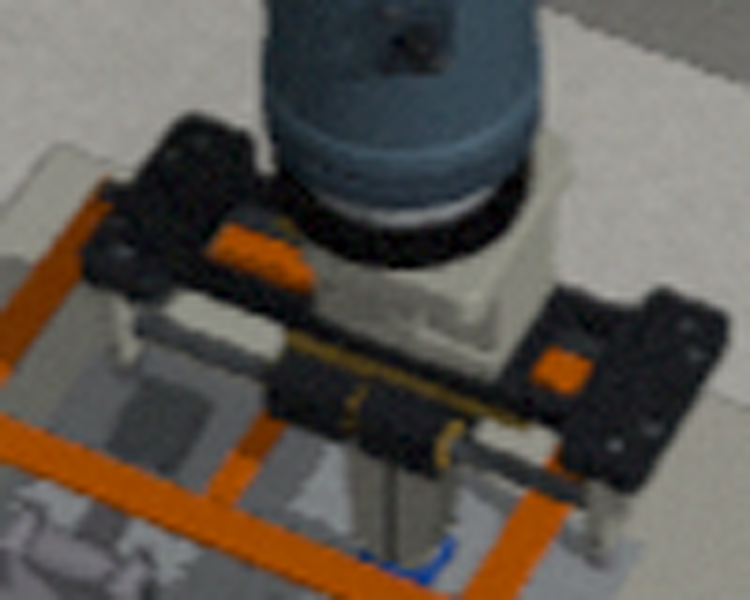

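The fingers are on the blue pad, clear of the orange bars. The z of 179 matches the prediction for fully pressed. The force stop fired but the load relaxed to about 7 N, so I'll add a little in small steps to be sure of the stop, then hold.

```bash
python3 - <<'E'
from bench import robot
import numpy as np
np.set_printoptions(precision=2,suppress=True)
def f(): 
    a=[]
    for _ in range(5): robot.sleep(.05); a.append(robot.current_contact_force())
    return np.mean(a,0)
def st(m): print(m,round(robot.current_t(),2),robot.current_tcp_pos(),f(),flush=True)
st("now")
z=robot.current_tcp_pos()[2]
for k in range(6):
    z-=0.5
    h=robot.move_linear([511.3,86.7,z],speed=5,f_stop=20); st(f"z{z:.2f} {h}")
    if f()[2]>18: break
E
```

```text
now 8.88 [511.13  86.64 179.14] [-1.54 -0.24  6.74]
z178.64 False 9.5 [511.25  86.68 179.1 ] [-4.83 -1.    8.38]
z178.14 False 10.25 [511.29  86.67 179.  ] [-5.31 -1.63 10.94]
z177.64 False 11.0 [511.3   86.66 178.93] [-6.49 -1.36 13.38]
z177.14 False 11.75 [511.3   86.66 178.82] [-7.53 -1.29 16.56]
z176.64 False 12.5 [511.34  86.64 178.77] [-8.26 -1.69 18.82]
```

The force rises by about 5 N per mm commanded while z barely changes, so the lever is against its hard stop at 19 N. I'll hold, then withdraw straight up.

```bash
python3 - <<'E'
from bench import robot
import numpy as np,cv2
np.set_printoptions(precision=2,suppress=True)
def st(m): print(m,round(robot.current_t(),2),robot.current_tcp_pos(),robot.current_contact_force(),flush=True)
for _ in range(4): robot.sleep(.8); st("hold")
robot.move_linear([511.3,86.7,270],speed=50); st("up")
robot.move_linear([511.3,86.7,380],speed=120)
p=robot.current_eef_rot()
robot.move_ptp([300,400,400],[np.pi,0,0.327]); robot.sleep(.5); st("away")
for n in("scene","top"):
    d=robot.get_image(n)["img"]; cv2.imwrite(f"pics/{n}3.png",d)
    a=d[105:205,250:370] if n=="scene" else d[170:270,300:430]
    cv2.imwrite(f"pics/{n}3c.png",cv2.resize(a,None,fx=6,fy=6,interpolation=cv2.INTER_CUBIC))
    b=cv2.imread(f"pics/{n}0.png"); cv2.imwrite(f"pics/{n}3d.png",cv2.absdiff(b,d)*3)
E
```

```text
hold 13.8 [511.33  86.65 178.75] [-8.72 -1.13 18.98]
hold 14.6 [511.34  86.68 178.76] [-9.78 -1.94 19.18]
hold 15.4 [511.33  86.67 178.75] [-8.61 -1.15 19.94]
hold 16.2 [511.32  86.66 178.76] [-8.69 -0.73 19.3 ]
up 18.22 [511.16  86.69 269.75] [0.53 0.75 0.06]
away 21.19 [300.2  399.87 399.99] [ 0.07 -0.05  0.17]
```

View pics/scene3c.png

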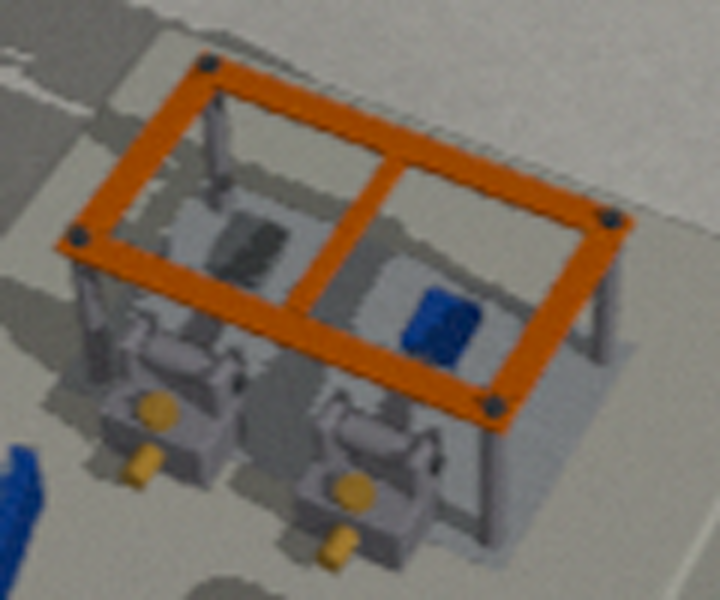

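View pics/scene3.png

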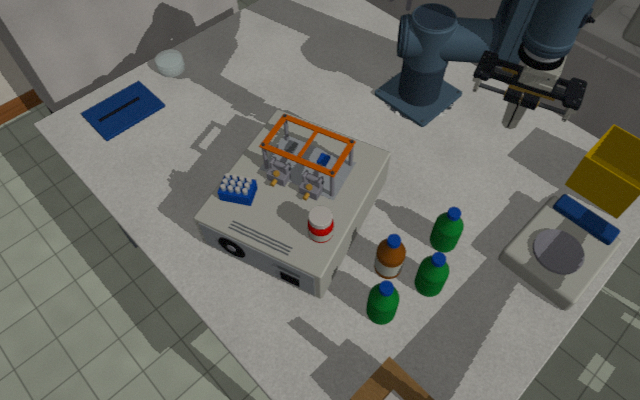

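View pics/top3.png

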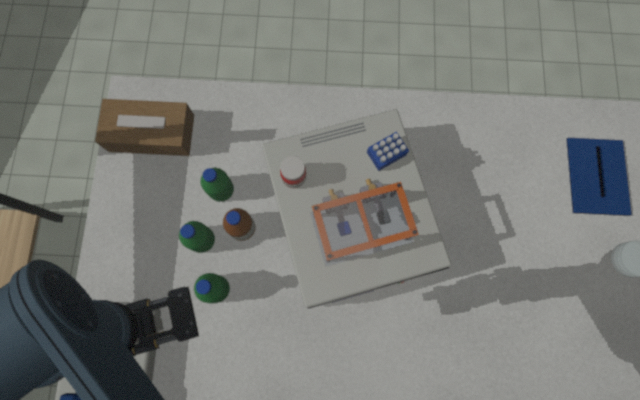

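The blue pad is back at crop (441,327), as at the start, and the grey pad is unchanged. The jar (320,224), rack (238,190) and amber bottle (391,257) are where they stood, and the robot is clear of everything. I'm handing in.

```bash
python3 -c "
from bench import robot
robot.hand_in(); print(robot.current_t())"
```

```text
the job is handed in; nothing more can be done
the job is handed in; nothing more can be done
```

I pressed the blue lever under the guard's +y window fully down with closed fingertips, held it, let it spring back, withdrew and handed in at about 21 s. `hand_in` gives no verdict, so success rests on my own checks.

- **Press:** the fingertips stopped at z of about 178.8 mm. About 179 mm was expected for fully down. The force rose to about 19 N with almost no further travel, which shows the lever was on its stop. I held it there for over 3.5 s.
- **Force stop:** the first force-stopped press relaxed to about 7 N, so I pushed a little further in 0.5 mm steps before the hold.
- **Final pictures:** the blue pad is back where it started and the grey pad is unchanged. The jar, vial rack and amber bottle are where they were. I compared these by eye.
- **Robot:** it stands clear with no contact force (under 0.2 N).
- **Guard:** I never measured contact with it directly. The picture during the press showed the fingers clear of the orange bars.
- **Disagreement:** triangulating the pad put its height at about 192 mm, against about 197 mm from the description. The press depth fitted the description.

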